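Lay the bearer bar and fold the closet ledge down onto it

TASK

Get the little fold-down shoe-cleaning ledge ready for use: lay the loose wooden bearer bar gently into the two notches in the ledge's side cheeks, right down to the bottom and with both ends showing outside the cheeks, without dropping it. Then pull the raised flap forward and let it come down so that it lies level on the bar. Leave the brush, the crevice tool, the pad holder and the tin where they are.

Things in the scene. Friction and masses are not known exactly. Their poses are not given: they have to be found in the camera images.
- bar_center (a point): Centre of the loose bearer: a plain square beech bar 200 x 20 x 20 mm, about 60 g, lying on the worktop (this point 10 mm above it). x runs along its length. Both ends and all four sides are alike.
- unit: Fixed white laminate body of the ledge. Origin on the worktop midway between its two upright cheeks; x points to its back (hinge side), y across, z up. Cheeks 12 mm thick: inner faces y = +-76, outer +-88 mm, from x = -100 (front) to +90 mm, tops 110 mm above the worktop. Between them a 12 mm floor board, behind a back board 96 mm high. Nothing stands in front of it.
- seat (a point): Where the bar's centre belongs: midway between the cheeks, 86 mm above the worktop, 60 mm in front of the unit's origin. x points to the ledge's back, y along the laid bar. Each cheek has one open-topped notch through it here: 26 mm wide in x, floor 76 mm above the worktop (34 mm deep), top 6 mm of the mouth bevelled.
- hinge (a point): Middle of the flap's hinge line (along y), at the back of the unit, 103 mm above the worktop. The hinge is damped: a flap leaning back stays there; brought forward to about 1.3 rad or less it sinks by itself in 2 to 4 s, without slamming.
- flap (a joint): Angle of the flap, rad: 0 = level, pi/2 = upright, more = leaning back; range -0.5 to 1.95, starts at 1.7 to 1.95. The flap is a white board 144 mm wide, 14 mm thick, about 0.23 kg, reaching 178 mm from the hinge line; it fits between the cheeks. With the bar in the notches it stops level on it, flush with the cheek tops; without the bar it sinks past level.
- flap_edge (a point): Middle of the flap's free edge (half-way through its 14 mm thickness), 178 mm from the hinge line. While the flap leans back this is its top, about 0.27 m above the worktop, with free space behind. x points from the edge to the hinge, y along the hinge line, z out of the face that is the upper one when level (it looks backwards while raised).
- tin_center (a point): Bystander: centre of a closed flat shoe-polish tin, 70 mm across, 26 mm high, on the floor board between the cheeks near the back, under where the flap comes down (it does not obstruct it).
- brush_center (a point): Bystander: middle of a dustpan brush about 240 mm long and 45 mm high, lying on the worktop.
- crevice_center (a point): Bystander: middle of a white plastic crevice tool 200 mm long and 40 mm high, lying on the worktop.
- pad_center (a point): Bystander: middle of a stainless scouring-pad holder, 100 x 70 mm, 75 mm high over its hoop, on the worktop.
Mind the look-alikes: they are no part of the job. Of the things that look like the part that bears bar_center, the smallest one is meant.

How it is judged:
On the way:
1. the bar lies in both notches, on their floors (x of bar_center in the frame of seat between -0.005 and 0.005 m and y of bar_center in the frame of seat between -0.013 and 0.013 m and z of bar_center in the frame of seat between -0.004 and 0.004 m and angle between the x axis of bar_center and the y axis of seat, either way round below 0.06 rad), for 0.3 s.
At the end, for the whole second after the job is handed in: Bar on the floors of both notches: centre within 5 mm across, 4 mm in height and 13 mm lengthwise of the seat point, square to the cheeks within 0.06 rad; flap still and level within 0.03 rad; tin, brush, crevice tool and pad holder within 30 mm of their starts (all of step 1 and value of joint flap between -0.03 and 0.03 rad and velocity of joint flap between -0.03 and 0.03 rad/s and distance of each of tin_center, brush_center, crevice_center, pad_center from where it was at the start of the episode below 0.03 m); the robot touches nothing.
It fails at once if the bar is dropped: it moves faster than 0.7 m/s (a fall of about 25 mm) while the fingers do not touch it (contact force between the fingers and bar below 0.05 N and linear speed of bar above 0.7 m/s).
It fails at once if a bystander is shoved more than 30 mm (distance of any of tin_center, brush_center, crevice_center, pad_center from where it was at the start of the episode above 0.03 m).
It also fails if it takes over 54 s, if anything falls off the work surface, if the arm or the gripper's body presses on something with over 40 N, if the wrist force passes 120 N, or if a joint passes its speed limit or range.

ROBOT

A 6-joint arm with a two-finger parallel gripper is mounted at the origin on the work surface. World frame = base frame: x ahead of the robot, y to its left, z up, the work surface at z = 0. Lengths are in m, angles in rad, forces in N, time in s.
With the tool pointing down it reaches from about 0.25 to 0.775 m from the base axis. Payload 4 kg.
Tool frame: the origin (TCP) lies midway between the tips of the shut fingers; the grasp point (between the pads) lies ctrl.tcp_to_grasp behind it (ctrl.tcp_to_grasp is the distance from the TCP to the grasp point, in m); z points along the fingers, y is the direction in which the jaws open and shut (so a half turn about z gives the same grasp; the last joint's range is limited). The gripper opens to 94 mm and grips with 3 to 60 N. Pads are 16 mm wide; open, the fingers measure 119 mm over their backs; the gripper's body (75 mm by 177 mm) begins 78 mm behind the grasp point.
Start: joints at [-1.22, 0.087, 1.371, -0, 1.684, -0.103], TCP at [0.241, -0.494, 0.185] pointing down, gripper open.
Joint ranges: [-3.1, 3.1], [-0.76, 2.03], [0.27, 2.55], [-1.08, 4.22], [0.17, 2.65], [-2.57, 2.57]. Speed limits (rad/s): [2.79, 2.79, 3.14, 3.14, 3.14, 3.14].

INTERFACE

Orientations are given as a 3x3 rotation matrix whose columns are the frame's x, y, z axes.
In Python, from bench import ctrl gives the robot as it stands.
- The arm moves only by the tool servo_tool, never from a script. Its argument "series" is a list that holds one entry, the list of rows, each a list of 7 numbers: the opening, from 0 (shut) to 1 (fully open), then the shift along the tool's x, y, z in m, then the turn, a rotation vector about the tool's x, y, z in degrees. A call has 1 to 10 rows; each row shifts and turns the commanded pose from where the row before left it, along the tool's axes as they then stand; what a row does not reach is not made up. A row lasts 1/12 s, in which the tool goes at most 41.7 mm and 7.16 degrees, less where a joint would pass 70% of its speed; a pose out of reach is approached as far as the arm can. A call is refused whole if a number of a shift passes 0.0417 or a number of a turn 7.16, either way. A call with a gripper value outside its range is refused whole. The fingers move at their own pace and stop on an object; "force" is the grip in N (left out, the last holds). Time passes only in rows, so rows that do not move let the fingers close. It gives the time, the measured TCP pose, the force and the opening at its end, in the units of the state.
- ctrl.state(): the state, without advancing time (a new reading comes with each control period).
- ctrl.grab_frame(name): name is "scene" or "side" or "wrist"; returns a dict with "img" (400x640x3 uint8, blue, green, red), "K" (3x3 intrinsics, pixels), "k1" (the pictures are not rectified: a ray, as slopes to the right and down, at radius r is drawn at 1 + k1 r^2 times it, then the intrinsics apply), "view" (4x4, takes a point from world to camera coordinates); the wrist camera has in their place "tool_from_camera" (4x4, takes a point from camera to tool coordinates, whose origin is the TCP and whose axes are the flange's). Camera axes: x right, y down, z forward; pixel columns grow to the right and rows downward; lengths in m; the calibration is good to about 2 mm. A picture is of the moment at which its call begins: read the wrist's pose just before it. There is no depth.
- ctrl.job_done(): hands the job in, once; it reports no verdict.
The state is a dict: "time": time; "q": joint angles; "dq": joint speeds; "joint_torque": joint torques, N m; "eef_pos": TCP position; "orientation": TCP orientation; "contact_force": force on the tool from outside, world axes, zero at the start; "wrist_torque": the same for the moment, N m; "grip_width": finger opening in m.
Only numpy, scipy, OpenCV 4.12 (cv2) and the standard library are available. Lean on these libraries where they do the work, as an engineer would, in place of code of your own. Each camera call takes 0.05 s, during which the arm holds its last target. There are 200 camera calls.

## Working session

There is one attempt and no reset: what is moved stays moved. The work goes in short steps, Python scripts to look and compute and a tool call to move; the robot and the scene stay as the last step left them, time stands still between calls to the robot, and variables do not carry over. Pictures are saved under pics/ and viewed, about 8 in all and at most 12, crops included, and the job is handed in when it is done.

Besides the shell and the picture viewer there is one more tool, called after ">>>" by a JSON object that holds its "op" and its "data". servo_tool: Moves the arm, as the interface text tells. Its arguments: {"type":"object","properties":{"series":{"type":"array"},"force":{"type":"number"}},"required":["series"]}

```bash
ls; mkdir -p pics
python3 - <<'E'
from bench import ctrl
import cv2,pickle,numpy as np
s=ctrl.state(); print(s, ctrl.tcp_to_grasp)
F={}
for n in("scene","side"):
    f=ctrl.grab_frame(n);F[n]=f;cv2.imwrite(f"pics/{n}0.png",f["img"]);print(n,f["K"],f["k1"],f["view"])
pickle.dump(F,open("f0.pkl","wb"))
E
```

```text
pics
{'time': 0.0, 'q': array([-1.22009118e+00,  8.78997084e-02,  1.37222446e+00, -9.58294757e-06,
        1.68359037e+00, -1.03112623e-01]), 'dq': array([ 9.83057319e-04, -6.64155698e-04, -7.05601836e-04, -3.36879926e-05,
       -2.11174669e-03, -1.83014358e-05]), 'joint_torque': array([-7.28020677e-04, -3.40175450e+01, -3.02431118e+01,  7.18125002e-02,
        3.27867642e-02, -1.57087766e-04]), 'eef_pos': array([ 0.24090456, -0.49378374,  0.18374956]), 'orientation': array([[ 8.98780490e-01,  4.38398320e-01, -7.37935559e-04],
       [ 4.38398891e-01, -8.98778312e-01,  1.98945056e-03],
       [ 2.08931305e-04, -2.11158948e-03, -9.99997749e-01]]), 'contact_force': array([ 0.12983481, -0.20468237,  0.20394566]), 'wrist_torque': array([-0.02721027,  0.00240418, -0.05038132]), 'grip_width': 0.09416195158254724} 0.0188
scene [[437.85575579   0.         316.82806508]
 [  0.         437.85575579 194.89431305]
 [  0.           0.           1.        ]] -0.1044911246795921 [[ 0.46654372  0.88447396  0.00653997 -0.26803772]
 [ 0.51848013 -0.26748333 -0.81217672 -0.16466931]
 [-0.71659983  0.38230679 -0.58337484  1.68426508]
 [ 0.          0.          0.          1.        ]]
side [[401.33407186   0.         314.33251943]
 [  0.         401.33407186 191.798054  ]
 [  0.           0.           1.        ]] 0.01799286635262431 [[-0.83079852 -0.55620715 -0.02018487  0.44384874]
 [-0.34679065  0.5456808  -0.76286874  0.21999994]
 [ 0.43532754 -0.62679029 -0.64623824  1.11865885]
 [ 0.          0.          0.          1.        ]]
```

View pics/scene0.png

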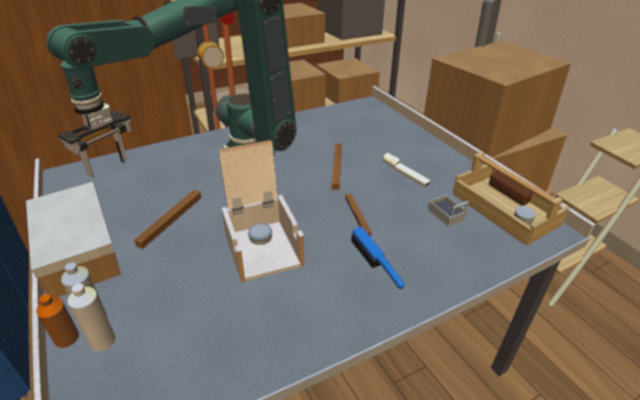

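View pics/side0.png

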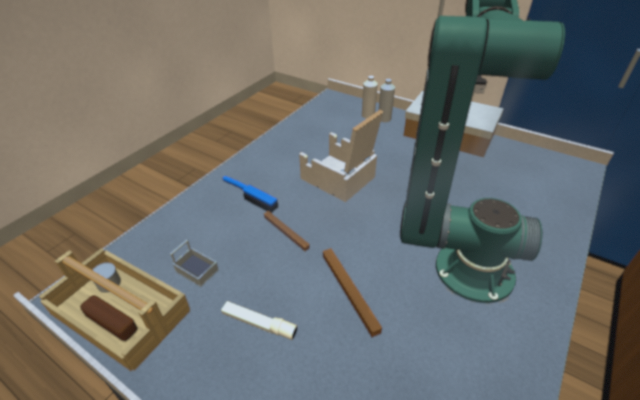

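Three brown bars look alike. In the scene view they are at (168,218), (337,166) and (358,213); in the side view the last two are at (351,290) and (286,230). The short one next to the brush looks like the bearer. I'll measure all three and check it in an enlarged crop.

```bash
cat > h.py <<'E'
import numpy as np, cv2, pickle
def ray(f,uv,T=None):
    """world origin and unit directions of pixels; T = camera->world (else from view)"""
    n=cv2.undistortPoints(np.float64(uv).reshape(-1,1,2),f["K"],np.array([f["k1"],0,0,0.])).reshape(-1,2)
    if T is None: T=np.linalg.inv(f["view"])
    d=np.c_[n,np.ones(len(n))]@T[:3,:3].T
    return T[:3,3],d/np.linalg.norm(d,axis=1)[:,None]
def plane(f,uv,z,T=None):
    o,d=ray(f,uv,T); return o+d*((z-o[2])/d[:,2])[:,None]
def tri(rays):
    """least squares point of [(o,d)..], and residual mm"""
    A=[np.eye(3)-np.outer(d,d) for o,d in rays]
    p=np.linalg.solve(sum(A),sum(a@o for a,(o,d) in zip(A,rays)))
    return p,[round(1e3*np.linalg.norm(a@(p-o)),1) for a,(o,d) in zip(A,rays)]
def proj(f,P,T=None):
    V=f["view"] if T is None else np.linalg.inv(T)
    c=np.atleast_2d(P)@V[:3,:3].T+V[:3,3]
    return cv2.projectPoints(c,np.zeros(3),np.zeros(3),f["K"],np.array([f["k1"],0,0,0.]))[0].reshape(-1,2)
def wristT(s,f):
    T=np.eye(4);T[:3,:3]=s["orientation"];T[:3,3]=s["eef_pos"];return T@f["tool_from_camera"]
E
python3 - <<'E'
from h import *
F=pickle.load(open("f0.pkl","rb"))
for n,box in(("scene",(120,130,400,300)),("side",(200,180,400,350))):
    f=F[n];x0,y0,x1,y1=box
    hsv=cv2.cvtColor(f["img"],cv2.COLOR_BGR2HSV)
    m=cv2.inRange(hsv,(3,90,40),(18,255,190));k=np.zeros_like(m);k[y0:y1,x0:x1]=m[y0:y1,x0:x1]
    for c in cv2.findContours(k,cv2.RETR_EXTERNAL,cv2.CHAIN_APPROX_NONE)[0]:
        if cv2.contourArea(c)<100: continue
        P=plane(f,c.reshape(-1,2),0.01)
        r=cv2.minAreaRect(np.float32(P[:,:2]*1000))
        print(n,cv2.minAreaRect(c)[0],"world mm",r)
f=F["scene"];cv2.imwrite("pics/c1.png",cv2.resize(f["img"][135:282,215:390],None,fx=4,fy=4,interpolation=cv2.INTER_CUBIC))
f=F["side"];cv2.imwrite("pics/c2.png",cv2.resize(f["img"][100:255,215:390],None,fx=3.8,fy=3.8,interpolation=cv2.INTER_CUBIC))
E
```

```text
scene (240.07164001464844, 266.48675537109375) world mm ((580.0962524414062, -237.0889434814453), (13.73953914642334, 113.62716674804688), 77.14965057373047)
scene (300.5, 251.0) world mm ((599.7586669921875, -65.34330749511719), (14.477197647094727, 114.57526397705078), 63.634796142578125)
scene (357.70001220703125, 213.90003967285156) world mm ((525.6739501953125, 167.213134765625), (22.303730010986328, 204.75607299804688), 75.79275512695312)
scene (167.29547119140625, 218.26478576660156) world mm ((276.3940124511719, -359.1544494628906), (48.00379943847656, 298.04229736328125), 36.99285125732422)
scene (336.3761291503906, 166.35841369628906) world mm ((250.52993774414062, 252.49765014648438), (24.62567138671875, 310.6494140625), 57.81280517578125)
scene (245.1345977783203, 146.673095703125) world mm ((-28.06816864013672, 4.706504821777344), (209.448974609375, 41.820838928222656), 85.72652435302734)
scene (156.8941192626953, 132.52352905273438) world mm ((-318.3852844238281, -285.4790954589844), (287.53790283203125, 174.2683868408203), 89.64262390136719)
side (351.9629821777344, 291.4171447753906) world mm ((258.4140930175781, 244.19595336914062), (31.97003173828125, 290.8493957519531), 57.78331756591797)
side (286.4588317871094, 229.96469116210938) world mm ((533.347412109375, 161.9551239013672), (19.82097625732422, 203.6521759033203), 75.36863708496094)
```

View pics/c1.png

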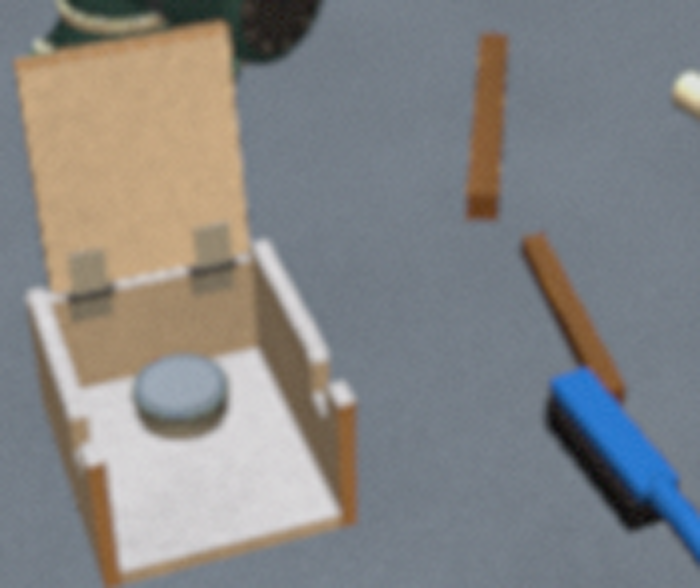

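View pics/c2.png

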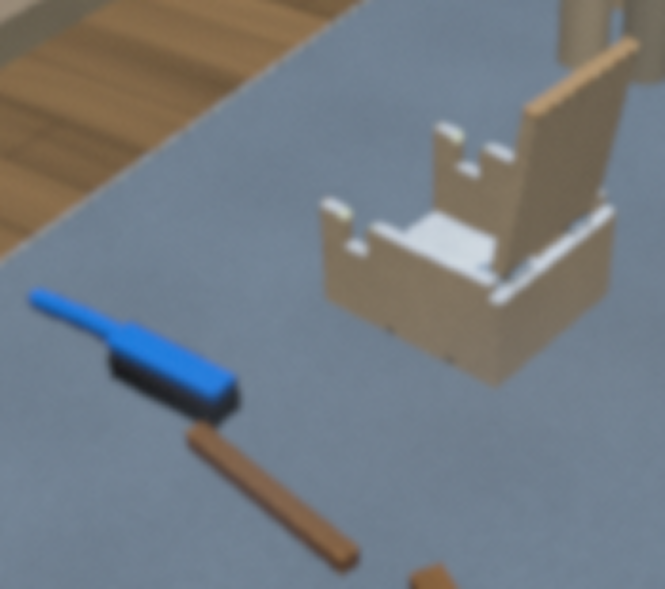

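The bar at scene (358,214) / side (286,230) measures about 204 × 20 mm. The other two are about 300 mm long, at scene (168,218) and (337,166), so the short one is the bearer. The crops show its free end just clear of the brush. The unit's notches are at the camera side, and the flap leans back. Next I'll fit the unit pose from the cheek corners.

Run:
```python
from h import *
from scipy.optimize import least_squares
F=pickle.load(open("f0.pkl","rb"))
S=lambda u,v:(215+(u+.5)/4-.5,135+(v+.5)/4-.5); D=lambda u,v:(215+(u+.5)/3.8-.5,100+(v+.5)/3.8-.5)
C=[("scene",S(108,583),(-100,88,0)),("scene",S(355,522),(-100,-88,0)),("scene",S(355,403),(-100,-88,110)),("scene",S(86,466),(-100,88,110)),
("scene",S(103,460),(-100,76,110)),("scene",S(335,403),(-100,-76,110)),
("side",D(325,298),(-100,-88,0)),("side",D(496,384),(90,-88,0)),("side",D(321,205),(-100,-88,110)),("side",D(608,291),(90,88,0))]
def tr(p,P):
    c,s=np.cos(p[2]),np.sin(p[2]); P=np.array(P)/1e3
    return P@np.array([[c,s,0],[-s,c,0],[0,0,1]])+[p[0],p[1],0]
def res(p):
    return np.ravel([proj(F[n],tr(p,P))[0]-uv for n,uv,P in C])
for n in ("scene","side"): print(n,[np.round(plane(F[n],[uv],P[2]/1e3)[0],3).tolist() for m,uv,P in C if m==n])
r=least_squares(res,[.45,-.15,3.1],loss="soft_l1")
p=r.x;print(p,np.degrees(p[2]));print(np.round(res(p).reshape(-1,2),1))
print("seat",tr(p,(-60,0,86)),"hinge?",tr(p,(90,0,103)))
```

```text
scene [[0.623, -0.249, 0.0], [0.646, -0.079, -0.0], [0.65, -0.079, 0.11], [0.627, -0.253, 0.11], [0.626, -0.242, 0.11], [0.644, -0.091, 0.11]]
side [[0.65, -0.081, 0.0], [0.451, -0.062, 0.0], [0.647, -0.079, 0.11], [0.429, -0.234, -0.0]]
[ 0.53603259 -0.15453278  3.0270032 ] 173.4345078611487
[[-1.3  1.2]
 [ 0.1 -0.3]
 [-0.4 -1. ]
 [-0.2 -0.3]
 [ 0.3  0. ]
 [ 0.2  0. ]
 [ 0.7  0.8]
 [-2.3  0.2]
 [ 0.4  0.2]
 [-2.3 -0.4]]
seat [ 0.5956391  -0.16139312  0.086     ] hinge? [ 0.44662282 -0.14424229  0.103     ]
```

Bar centre is about (0.530, 0.165) with its axis at −14.3°. The unit's x axis points to 173.4° and the seat is about (0.596, −0.161). I'll rise over the flap, turn, and fly to a point above the bar.

>>> {"op": "servo_tool", "data": {"series": [[[1,0,0,-0.03,0,0,6.7],[1,0,0,-0.03,0,0,6.7],[1,0,0,-0.03,0,0,6.7],[1,0,0,-0.03,0,0,6.7],[1,0,0,-0.03,0,0,6.7],[1,0,0,-0.03,0,0,6.7]]]}}

```text
time: 0.6
eef_pos: [0.241, -0.494, 0.3658]
orientation: [[0.968, -0.251, -0.0], [-0.251, -0.968, 0.001], [-0.001, -0.001, -1.0]]
contact_force: [0.8, -0.6, 0.9]
grip_width: 0.0944
```

>>> {"op": "servo_tool", "data": {"series": [[[1,0.0065,-0.0395,0,0,0,0],[1,0.0065,-0.0395,0,0,0,0],[1,0.0065,-0.0395,0,0,0,0],[1,0.0065,-0.0395,0,0,0,0],[1,0.0065,-0.0395,0,0,0,0],[1,0.0065,-0.0395,0,0,0,0],[1,0.0065,-0.0395,0,0,0,0],[1,0.0065,-0.0395,0,0,0,0],[1,0.0065,-0.0395,0,0,0,0]]]}}

```text
time: 1.35
eef_pos: [0.3851, -0.1621, 0.3646]
orientation: [[0.969, -0.246, -0.0], [-0.246, -0.969, 0.0], [-0.0, -0.0, -1.0]]
contact_force: [1.4, -0.3, -0.3]
grip_width: 0.0941
```

>>> {"op": "servo_tool", "data": {"series": [[[1,0.0065,-0.0395,0,0,0,0],[1,0.0065,-0.0395,0,0,0,0],[1,0.0065,-0.0395,0,0,0,0],[1,0.0065,-0.0395,0,0,0,0],[1,0.0065,-0.0395,0,0,0,0],[1,0.0065,-0.0395,0.02,0,0,0],[1,0.0065,-0.0395,0.02,0,0,0],[1,0.0065,-0.0395,0.02,0,0,0],[1,0.0065,-0.0395,0.02,0,0,0],[1,0,0,0.03,0,0,0]]]}}

```text
time: 2.18
eef_pos: [0.5263, 0.1618, 0.2592]
orientation: [[0.971, -0.239, 0.002], [-0.239, -0.971, 0.003], [0.001, -0.003, -1.0]]
contact_force: [-0.8, -0.8, -0.9]
grip_width: 0.0939
```

>>> {"op": "servo_tool", "data": {"series": [[[1,0,0,0.03,0,0,0],[1,0,0,0.02,0,0,0],[1,0,0,0,0,0,0],[1,0,0,0,0,0,0]]]}}

```text
time: 2.52
eef_pos: [0.5236, 0.156, 0.2089]
orientation: [[0.969, -0.245, -0.004], [-0.245, -0.969, -0.001], [-0.003, 0.002, -1.0]]
contact_force: [-1.2, -0.1, 1.1]
grip_width: 0.0937
```

Run:
```python
from bench import ctrl
from h import *
s=ctrl.state(); f=ctrl.grab_frame("wrist"); pickle.dump((s,f),open("w1.pkl","wb"))
cv2.imwrite("pics/w1.png",f["img"]);T=wristT(s,f);print(f["tool_from_camera"],s["eef_pos"])
m=cv2.inRange(cv2.cvtColor(f["img"],cv2.COLOR_BGR2HSV),(3,90,40),(18,255,200))
for c in cv2.findContours(m,cv2.RETR_EXTERNAL,cv2.CHAIN_APPROX_NONE)[0]:
    if cv2.contourArea(c)<300: continue
    P=plane(f,c.reshape(-1,2),0.02,T); r=cv2.minAreaRect(np.float32(P[:,:2]*1000)); print(cv2.boundingRect(c),r)
```

```text
[[-2.23700567e-04 -9.69982878e-01 -2.43173121e-01  7.02610096e-02]
 [ 9.99999954e-01 -2.66278980e-04  1.42225813e-04 -1.55675845e-03]
 [-2.02708494e-04 -2.43173078e-01  9.69982893e-01 -1.99353286e-01]
 [ 0.00000000e+00  0.00000000e+00  0.00000000e+00  1.00000000e+00]] [0.52361116 0.15601508 0.20886974]
(286, 327, 205, 46) ((239.41539001464844, 112.70387268066406), (321.4177551269531, 82.83326721191406), 75.62682342529297)
(485, 280, 33, 57) ((269.6184387207031, -71.83417510986328), (104.19625091552734, 39.75019073486328), 14.9761323928833)
(300, 99, 17, 150) ((530.4259643554688, 166.18939208984375), (18.97093391418457, 198.1430206298828), 76.34561157226562)
(0, 89, 62, 135) ((651.2196655273438, 543.4939575195312), (161.1049041748047, 76.95702362060547), 3.3047022819519043)
```

View pics/w1.png

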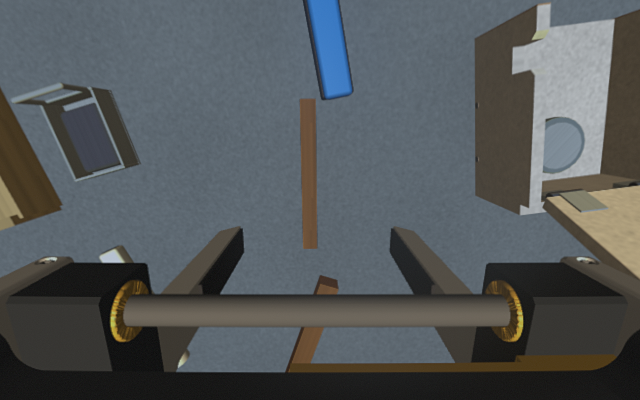

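The wrist view shows the bar upright at (300–317, 99–249) px, clear of the brush at (335,95). Refined centre is (0.5304, 0.1662), axis −13.65°. I'll go down and grip it.

>>> {"op": "servo_tool", "data": {"series": [[[0.7,0.004,-0.0116,0.02,0,0,-0.5],[0.7,0,0,0.035,0,0,0],[0.7,0,0,0.035,0,0,0],[0.7,0,0,0.035,0,0,0],[0.7,0,0,0.035,0,0,0],[0.7,0,0,0.02,0,0,0],[0.7,0,0,0.012,0,0,0],[0.7,0,0,0.006,0,0,0],[0.7,0,0,0,0,0,0],[0.7,0,0,0,0,0,0]]], "force": 15}}

```text
time: 3.4
eef_pos: [0.5332, 0.1666, 0.0147]
orientation: [[0.971, -0.237, 0.004], [-0.237, -0.972, 0.001], [0.004, -0.002, -1.0]]
contact_force: [0.7, 0.5, 0.6]
grip_width: 0.0659
```

>>> {"op": "servo_tool", "data": {"series": [[[0.7,-0.003,0.001,0.005,0,0,0],[0.7,0,0,0.005,0,0,0],[0.7,0,0,0,0,0,0],[0.1,0,0,0,0,0,0],[0.1,0,0,0,0,0,0],[0.1,0,0,0,0,0,0],[0.1,0,0,0,0,0,0],[0.1,0,0,0,0,0,0],[0.1,0,0,0,0,0,0],[0.1,0,0,0,0,0,0]]], "force": 15}}

```text
time: 4.23
eef_pos: [0.5282, 0.1661, 0.0024]
orientation: [[0.972, -0.237, 0.0], [-0.237, -0.972, -0.0], [0.0, 0.0, -1.0]]
contact_force: [-0.1, -0.3, 0.1]
grip_width: 0.0231
```

>>> {"op": "servo_tool", "data": {"series": [[[0,0,0,0,0,0,0],[0,0,0,0,0,0,0],[0,0,0,0,0,0,0],[0,0,0,-0.008,0,0,0],[0,0,0,-0.015,0,0,0],[0,0,0,-0.025,0,0,0],[0,0,0,-0.03,0,0,0],[0,0,0,-0.03,0,0,0],[0,0,0,-0.03,0,0,0],[0,0,0,-0.03,0,0,0]]], "force": 20}}

```text
time: 5.07
eef_pos: [0.5279, 0.1661, 0.1726]
orientation: [[0.972, -0.237, 0.001], [-0.237, -0.972, 0.0], [0.001, -0.0, -1.0]]
contact_force: [0.2, -0.0, -0.7]
grip_width: 0.0005
```

>>> {"op": "servo_tool", "data": {"series": [[[0,0,0,-0.02,0,0,-4],[0,0,0,-0.01,0,0,-6],[0,0,0,0,0,0,-6.5],[0,0,0,0,0,0,-6.5],[0,0,0,0,0,0,-6.5],[0,0,0,0,0,0,-6.5],[0,0,0,0,0,0,-6.5],[0,0,0,0,0,0,-6.5],[0,0,0,0,0,0,-6.5],[0,0,0,0,0,0,-6.5]]]}}

```text
time: 5.9
eef_pos: [0.5281, 0.1661, 0.2011]
orientation: [[0.661, 0.75, 0.001], [0.75, -0.661, 0.0], [0.0, 0.0, -1.0]]
contact_force: [0.1, -0.4, -0.2]
grip_width: 0.0005
```

>>> {"op": "servo_tool", "data": {"series": [[[0,0,0,0,0,0,-6.5],[0,0,0,0,0,0,-6.5],[0,0,0,0,0,0,-6.5],[0,0,0,0,0,0,-6.5],[0,0,0,0,0,0,-6],[0,0,0,0,0,0,-3],[0,0,0,0,0,0,0],[0,0,0,0,0,0,0]]]}}

```text
time: 6.57
eef_pos: [0.5281, 0.1661, 0.2009]
orientation: [[0.118, 0.993, 0.001], [0.993, -0.118, 0.0], [0.0, 0.001, -1.0]]
contact_force: [0.7, 0.7, 0.2]
grip_width: 0.0003
```

The grip width is about 0, so the bar was not held. I'll look again.

```bash
cat > look.py <<'E'
import sys
from bench import ctrl
from h import *
s=ctrl.state(); f=ctrl.grab_frame("wrist"); pickle.dump((s,f),open(sys.argv[1]+".pkl","wb"))
cv2.imwrite(f"pics/{sys.argv[1]}.png",f["img"]);T=wristT(s,f);print(s["eef_pos"],s["orientation"][:,0],s["grip_width"])
m=cv2.inRange(cv2.cvtColor(f["img"],cv2.COLOR_BGR2HSV),(3,90,40),(18,255,200))
for c in cv2.findContours(m,cv2.RETR_EXTERNAL,cv2.CHAIN_APPROX_NONE)[0]:
    if cv2.contourArea(c)<300: continue
    P=plane(f,c.reshape(-1,2),0.02,T); r=cv2.minAreaRect(np.float32(P[:,:2]*1000)); print(cv2.boundingRect(c),r)
E
python3 look.py w2
python3 - <<'E'
from bench import ctrl
from h import *
f=ctrl.grab_frame("scene");a=f["img"][100:290,300:440]
cv2.imwrite("pics/s2.png",cv2.resize(np.hstack([a,pickle.load(open("f0.pkl","rb"))["scene"]["img"][100:290,300:440]]),None,fx=2.8,fy=2.8))
E
```

```text
[0.52814087 0.16610797 0.20090339] [1.18190077e-01 9.92990985e-01 1.00284270e-04] 0.0003108651470890253
(210, 356, 211, 17) ((493.66339111328125, -112.20677185058594), (29.779972076416016, 323.6826171875), 83.15742492675781)
(241, 166, 153, 34) ((529.6670532226562, 167.08795166015625), (21.268640518188477, 197.9688262939453), 76.18370056152344)
(0, 87, 206, 113) ((264.52008056640625, 246.5697021484375), (35.57975769042969, 268.1318664550781), 57.99107360839844)
(615, 86, 25, 194) ((936.2875366210938, 104.62350463867188), (34.205421447753906, 269.3664855957031), 8.130614280700684)
```

View pics/w2.png

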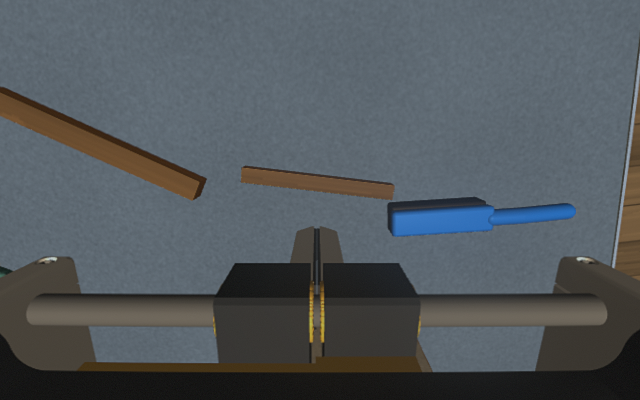

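The bar lies where it was, undisturbed, at (241–394, 166–200) px. The grip had not built up before the lift. I'll turn back, go lower, grip harder and watch the width before lifting.

>>> {"op": "servo_tool", "data": {"series": [[[0.6,0,0,0,0,0,7],[0.6,0,0,0,0,0,7],[0.6,0,0,0,0,0,7],[0.6,0,0,0,0,0,7],[0.6,0,0,0,0,0,7],[0.6,0,0,0,0,0,7],[0.6,0,0,0,0,0,7],[0.6,0,0,0,0,0,7],[0.6,0,0,0,0,0,7],[0.6,0,0,0,0,0,7]]], "force": 40}}

```text
time: 7.5
eef_pos: [0.5281, 0.1661, 0.2005]
orientation: [[0.975, 0.223, 0.0], [0.223, -0.975, -0.0], [0.0, 0.0, -1.0]]
contact_force: [-0.1, 0.1, 0.9]
grip_width: 0.0561
```

>>> {"op": "servo_tool", "data": {"series": [[[0.6,0,0,0,0,0,7],[0.6,0,0,0,0,0,7],[0.6,0,0,0.02,0,0,7],[0.6,0.0018,-0.0012,0.03,0,0,6],[0.6,0,0,0.035,0,0,0],[0.6,0,0,0.035,0,0,0],[0.6,0,0,0.035,0,0,0],[0.6,0,0,0.02,0,0,0],[0.6,0,0,0.01,0,0,0],[0.6,0,0,0,0,0,0]]]}}

```text
time: 8.33
eef_pos: [0.5279, 0.1666, 0.0125]
orientation: [[0.971, -0.237, -0.006], [-0.237, -0.971, -0.001], [-0.005, 0.003, -1.0]]
contact_force: [-0.9, -0.1, -0.7]
grip_width: 0.0563
```

>>> {"op": "servo_tool", "data": {"series": [[[0.6,0,0,0.004,0,0,0],[0.6,0,0,0.004,0,0,0],[0.6,0,0,0.004,0,0,0],[0.6,0,0,0,0,0,0],[0.6,0,0,0,0,0,0]]]}}

```text
time: 8.75
eef_pos: [0.5305, 0.1671, 0.0041]
orientation: [[0.972, -0.237, 0.001], [-0.237, -0.972, 0.0], [0.001, -0.0, -1.0]]
contact_force: [0.9, -1.2, 0.5]
grip_width: 0.0566
```

>>> {"op": "servo_tool", "data": {"series": [[[0.15,0,0,0.002,0,0,0],[0.15,0,0,0,0,0,0],[0.15,0,0,0,0,0,0],[0.15,0,0,0,0,0,0],[0.15,0,0,0,0,0,0],[0.15,0,0,0,0,0,0],[0.15,0,0,0,0,0,0],[0.15,0,0,0,0,0,0],[0.15,0,0,0,0,0,0],[0.15,0,0,0,0,0,0]]], "force": 40}}

```text
time: 9.58
eef_pos: [0.5301, 0.1671, 0.0014]
orientation: [[0.972, -0.237, 0.0], [-0.237, -0.972, -0.0], [0.0, 0.0, -1.0]]
contact_force: [0.2, 0.1, 0.5]
grip_width: 0.014
```

>>> {"op": "servo_tool", "data": {"series": [[[0.15,0,0,0,0,0,0],[0.15,0,0,0,0,0,0],[0.15,0,0,0,0,0,0]]]}}

```text
time: 9.83
eef_pos: [0.5301, 0.1671, 0.0014]
orientation: [[0.972, -0.237, 0.0], [-0.237, -0.972, -0.0], [0.0, 0.0, -1.0]]
contact_force: [-0.9, 0.5, 0.2]
grip_width: 0.0142
```

The fingers reached 14 mm with nothing between them, so the bar is not there. I'll check from the scene camera.

```bash
python3 look.py w3
python3 - <<'E'
from bench import ctrl
from h import *
s=ctrl.state(); a=[]
for n,x,y in(("scene",355,205),("side",290,235)):
    f=ctrl.grab_frame(n);print(n,proj(f,s["eef_pos"]));pickle.dump(f,open(n+"3.pkl","wb"))
    u,v=proj(f,s["eef_pos"])[0].astype(int); a.append(cv2.resize(f["img"][v-50:v+50,u-50:u+50],None,fx=4,fy=4,interpolation=cv2.INTER_CUBIC))
cv2.imwrite("pics/s3.png",np.hstack(a))
E
```

```text
[0.53007457 0.16705714 0.0013746 ] [ 9.71547534e-01 -2.36844643e-01  6.63676802e-05] 0.014168697462329776
(404, 356, 49, 17) ((416.5399169921875, 112.36578369140625), (36.53184509277344, 14.061200141906738), 75.95323181152344)
(283, 327, 122, 46) ((443.2850341796875, 169.60809326171875), (88.11697387695312, 38.334205627441406), 76.26372528076172)
(304, 74, 34, 221) ((558.8172607421875, 159.23252868652344), (19.404861450195312, 139.18954467773438), 76.17342376708984)
scene [[357.44631074 215.48537198]]
side [[285.46266447 232.56415435]]
```

View pics/s3.png

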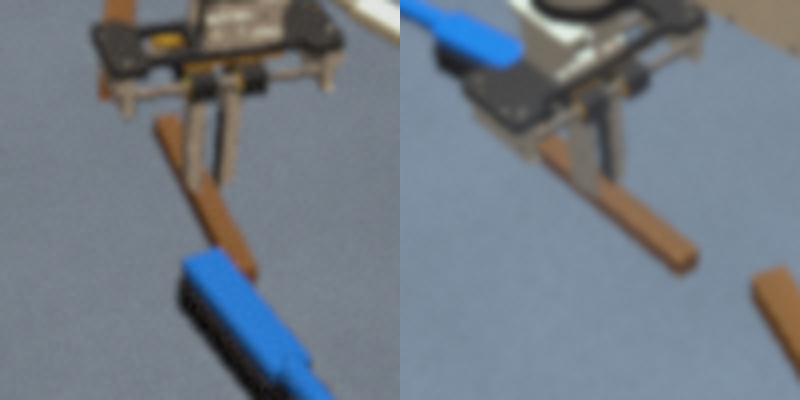

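Run:
```python
from h import *
for k in("w2","w3"):
    s,f=pickle.load(open(k+".pkl","rb"))
    if k=="w2": print(f["K"],f["k1"])
    for x in(-.008,0,.008):
        print(k,x,[proj(f,[x,0.007*(k=="w3"),z],f["tool_from_camera"]).round(1)[0].tolist() for z in(0,-.01,-.0188,-.03)])
a=[]
for k,b in(("w2",(250,180,370,290)),("w3",(250,180,370,290))):
    f=pickle.load(open(k+".pkl","rb"))[1];a.append(cv2.resize(f["img"][b[1]:b[3],b[0]:b[2]],None,fx=3.3,fy=3.3,interpolation=cv2.INTER_CUBIC))
cv2.imwrite("pics/w23.png",np.hstack(a))
```

```text
[[298.00083312   0.         316.35530661]
 [  0.         298.00083312 201.4835828 ]
 [  0.           0.           1.        ]] -0.014138284415942216
w2 -0.008 [[316.2, 242.0], [316.2, 247.5], [316.2, 252.8], [316.2, 260.3]]
w2 0 [[316.2, 231.4], [316.2, 236.5], [316.2, 241.3], [316.2, 248.2]]
w2 0.008 [[316.2, 220.6], [316.2, 225.2], [316.2, 229.6], [316.2, 235.8]]
w3 -0.008 [[328.3, 240.0], [328.9, 245.4], [329.5, 250.6], [330.2, 257.9]]
w3 0 [[328.4, 229.4], [329.0, 234.3], [329.6, 239.1], [330.4, 245.8]]
w3 0.008 [[328.5, 218.5], [329.1, 223.0], [329.7, 227.3], [330.5, 233.4]]
```

View pics/w23.png

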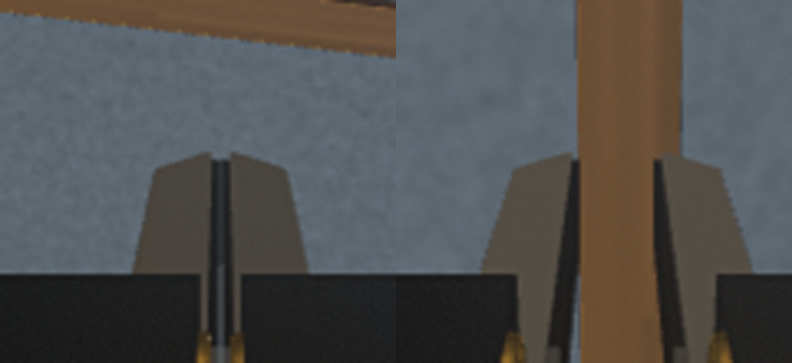

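The crop shows the bar (crop u 578–682) running partly under the right finger, while the jaws are only 14 mm apart. So the tips are above the bar, although the reported TCP z is 0.0014. I'll check the reported TCP against the start picture.

Run:
```python
from h import *
F=pickle.load(open("f0.pkl","rb"));f=F["scene"]
p=np.array([.2409,-.4938,.1837]);y=np.array([.4384,-.8988,0])
for dz in(0,.01,.02): print(dz,[proj(f,p+[0,0,dz]+k*.054*y)[0].round(1) for k in(-1,1)])
a=[cv2.resize(f["img"][130:190,60:150],None,fx=4.4,fy=4.4,interpolation=cv2.INTER_CUBIC)]
s,_=pickle.load(open("w3.pkl","rb"));p=s["eef_pos"];y=s["orientation"][:,1]
for n in("scene","side"):
    f=pickle.load(open(n+"3.pkl","rb"))
    for dz in(0,.01,.02): print(n,dz,[((proj(f,p+[0,0,dz]+k*.012*y)[0]-proj(f,p)[0].astype(int)+50)*4).round() for k in(-1,1)])
cv2.imwrite("pics/t0.png",a[0])
```

```text
0 [array([125.3, 166.8]), array([ 92.4, 183.5])]
0.01 [array([124.5, 163.8]), array([ 91.4, 180.5])]
0.02 [array([123.6, 160.9]), array([ 90.4, 177.5])]
scene 0 [array([216., 200.]), array([187., 204.])]
scene 0.01 [array([217., 190.]), array([188., 194.])]
scene 0.02 [array([218., 179.]), array([189., 184.])]
side 0 [array([190., 210.]), array([214., 195.])]
side 0.01 [array([189., 201.]), array([213., 185.])]
side 0.02 [array([188., 192.]), array([212., 176.])]
```

View pics/t0.png

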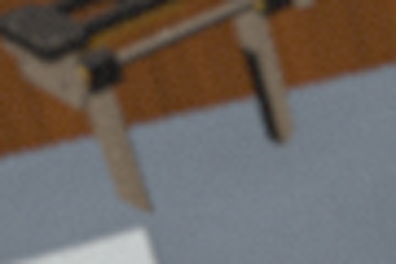

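The tips in the start picture are at (124.3,161.8) and (93.6,177.3). That fits points about 19 mm above the reported TCP, and both new views agree. So the physical tips sit about 19 mm short of the reported TCP. I'll open and go down under force watch until the tips are around the bar.

>>> {"op": "servo_tool", "data": {"series": [[[0.6,0,0.001,0,0,0,0],[0.6,0,0,0,0,0,0],[0.6,0,0,0,0,0,0],[0.6,0,0,0,0,0,0],[0.6,0,0,0,0,0,0],[0.6,0,0,0,0,0,0],[0.6,0,0,0.002,0,0,0],[0.6,0,0,0.001,0,0,0],[0.6,0,0,0,0,0,0],[0.6,0,0,0,0,0,0]]], "force": 25}}

```text
time: 10.82
eef_pos: [0.5297, 0.1661, -0.0019]
orientation: [[0.972, -0.237, -0.0], [-0.237, -0.972, -0.0], [-0.0, 0.0, -1.0]]
contact_force: [0.0, -0.2, -1.0]
grip_width: 0.0565
```

>>> {"op": "servo_tool", "data": {"series": [[[0.6,0,0,0.0025,0,0,0],[0.6,0,0,0.0025,0,0,0],[0.6,0,0,0,0,0,0],[0.6,0,0,0,0,0,0]]]}}

```text
time: 11.15
eef_pos: [0.5295, 0.166, -0.007]
orientation: [[0.972, -0.237, -0.001], [-0.237, -0.972, -0.0], [-0.001, 0.0, -1.0]]
contact_force: [0.3, -0.8, 0.2]
grip_width: 0.0565
```

>>> {"op": "servo_tool", "data": {"series": [[[0.6,0,0,0.002,0,0,0],[0.6,0,0,0.002,0,0,0],[0.6,0,0,0,0,0,0],[0.6,0,0,0,0,0,0]]]}}

```text
time: 11.48
eef_pos: [0.5296, 0.166, -0.0109]
orientation: [[0.972, -0.237, -0.0], [-0.237, -0.972, -0.0], [-0.0, 0.0, -1.0]]
contact_force: [0.1, 1.1, 0.4]
grip_width: 0.0565
```

>>> {"op": "servo_tool", "data": {"series": [[[0.6,0,0,0.002,0,0,0],[0.6,0,0,0.0015,0,0,0],[0.6,0,0,0,0,0,0],[0.1,0,0,0,0,0,0],[0.1,0,0,0,0,0,0],[0.1,0,0,0,0,0,0],[0.1,0,0,0,0,0,0],[0.1,0,0,0,0,0,0],[0.1,0,0,0,0,0,0],[0.1,0,0,0,0,0,0]]]}}

```text
time: 12.32
eef_pos: [0.5298, 0.166, -0.0141]
orientation: [[0.972, -0.237, -0.0], [-0.237, -0.972, -0.0], [0.0, 0.0, -1.0]]
contact_force: [0.4, -0.1, 0.6]
grip_width: 0.0197
```

>>> {"op": "servo_tool", "data": {"series": [[[0.1,0,0,0,0,0,0],[0.1,0,0,0,0,0,0],[0.1,0,0,0,0,0,0]]]}}

```text
time: 12.57
eef_pos: [0.5299, 0.166, -0.014]
orientation: [[0.972, -0.237, 0.0], [-0.237, -0.972, -0.0], [0.0, 0.0, -1.0]]
contact_force: [-0.7, -1.4, 0.4]
grip_width: 0.02
```

Held at a width of 20 mm, with the bar's bottom at TCP z + 14 mm. Now lift and turn.

>>> {"op": "servo_tool", "data": {"series": [[[0.1,0,0,-0.004,0,0,0],[0.1,0,0,-0.008,0,0,0],[0.1,0,0,-0.015,0,0,0],[0.1,0,0,-0.025,0,0,0],[0.1,0,0,-0.03,0,0,0],[0.1,0,0,-0.03,0,0,0],[0.1,0,0,-0.03,0,0,0],[0.1,0,0,-0.02,0,0,-3],[0.1,0,0,-0.015,0,0,-5],[0.1,0,0,-0.008,0,0,-6.5]]]}}

```text
time: 13.4
eef_pos: [0.5311, 0.1665, 0.175]
orientation: [[1.0, 0.019, 0.006], [0.019, -1.0, 0.001], [0.006, -0.001, -1.0]]
contact_force: [0.3, -0.9, -0.3]
grip_width: 0.0198
```

>>> {"op": "servo_tool", "data": {"series": [[[0.1,0,0,0,0,0,-6.5],[0.1,0,0,0,0,0,-6.5],[0.1,0,0,0,0,0,-6.5],[0.1,0,0,0,0,0,-6.5],[0.1,0,0,0,0,0,-6.5],[0.1,0,0,0,0,0,-6.5],[0.1,0,0,0,0,0,-6.5],[0.1,0,0,0,0,0,-6.5],[0.1,0,0,0,0,0,-6.5],[0.1,0,0,0,0,0,-6.5]]]}}

```text
time: 14.23
eef_pos: [0.5298, 0.1662, 0.1716]
orientation: [[0.405, 0.914, 0.001], [0.914, -0.405, 0.0], [0.001, 0.001, -1.0]]
contact_force: [0.1, -0.2, -0.9]
grip_width: 0.02
```

>>> {"op": "servo_tool", "data": {"series": [[[0.1,0,0,0,0,0,-6.5],[0.1,0,0,0,0,0,-6.5],[0.1,0,0,0,0,0,-3.5],[0.1,0,0,0,0,0,-1],[0.1,0,0,0,0,0,0],[0.1,0,0,0,0,0,0]]]}}

```text
time: 14.73
eef_pos: [0.5298, 0.1661, 0.1712]
orientation: [[0.118, 0.993, 0.0], [0.993, -0.118, 0.0], [0.0, 0.0, -1.0]]
contact_force: [1.1, 0.0, -1.0]
grip_width: 0.0197
```

Next I'll fly to a viewpoint beside and above the notches so the wrist camera can see them past the bar.

>>> {"op": "servo_tool", "data": {"series": [[[0.1,-0.015,0.006,-0.008,0,0,0],[0.1,-0.03,0.0125,-0.01,0,0,0],[0.1,-0.035,0.0145,-0.01,0,0,0],[0.1,-0.035,0.0145,-0.01,0,0,0],[0.1,-0.035,0.0145,-0.01,0,0,0],[0.1,-0.035,0.0145,-0.01,0,0,0],[0.1,-0.035,0.0145,-0.01,0,0,0],[0.1,-0.035,0.0145,-0.01,0,0,0],[0.1,-0.035,0.0145,-0.01,0,0,0],[0.1,-0.035,0.0145,-0.01,0,0,0]]]}}

```text
time: 15.57
eef_pos: [0.6256, -0.1742, 0.2696]
orientation: [[0.118, 0.993, 0.0], [0.993, -0.118, -0.0], [-0.0, 0.0, -1.0]]
contact_force: [0.7, 0.6, -0.3]
grip_width: 0.0198
```

>>> {"op": "servo_tool", "data": {"series": [[[0.1,-0.035,0.014,0,0,0,0],[0.1,-0.03,0.012,0,0,0,0],[0.1,-0.02,0.01,0,0,0,0],[0.1,-0.01,0.004,0,0,0,0],[0.1,0,0,0,0,0,0],[0.1,0,0,0,0,0,0]]]}}

```text
time: 16.07
eef_pos: [0.654, -0.2708, 0.2684]
orientation: [[0.117, 0.993, -0.001], [0.993, -0.117, 0.001], [0.001, -0.001, -1.0]]
contact_force: [0.1, 0.8, -1.0]
grip_width: 0.0197
```

```bash
python3 look.py w4
```

```text
[ 0.65404761 -0.27084215  0.26842963] [0.11699311 0.99313217 0.00104771] 0.019696629827341786
(94, 327, 371, 46) ((552.5010986328125, -573.4620361328125), (95.02828216552734, 668.5728149414062), 83.30488586425781)
(499, 326, 46, 46) ((977.1246948242188, -624.134765625), (95.58928680419922, 74.53787231445312), 84.41217803955078)
(19, 189, 148, 106) ((280.5244140625, -348.160888671875), (48.756126403808594, 263.4040832519531), 36.95916748046875)
(298, 69, 37, 226) ((650.33935546875, -295.5838317871094), (351.52935791015625, 54.421897888183594), 83.58712768554688)
(503, 0, 137, 294) ((1058.1448974609375, -290.54193115234375), (230.77415466308594, 451.0561218261719), 0.1867487132549286)
```

View pics/w4.png

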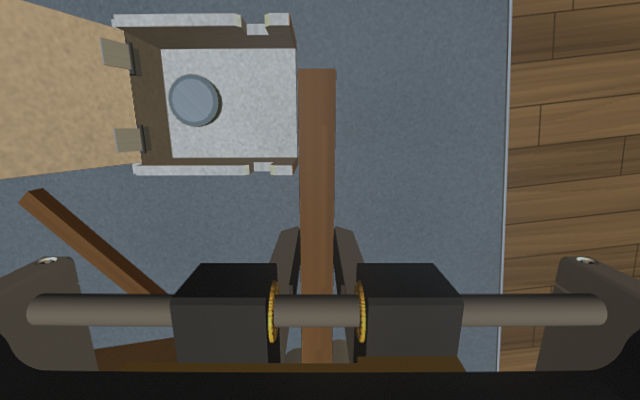

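The view shows both cheeks from above. The notches are at about (246–264, 14–35) and (250–276, 163–175) px, and the bar is vertical at u 298–335. I'll extract the edges numerically on the cheek-top plane.

```bash
cat > prof.py <<'E'
from h import *
s,f=pickle.load(open("w4.pkl","rb"));T=wristT(s,f);g=f["img"].astype(np.float32).min(2)
p=[.53603,-.15453,3.0270];c,n=np.cos(p[2]),np.sin(p[2]);R=np.array([[c,-n],[n,c]])
def prof(P):  # P unit mm
    W=np.c_[P[:,:2]/1e3@R.T+p[:2],P[:,2]/1e3]; uv=proj(f,W,T).astype(np.float32)
    return cv2.remap(g,uv[:,:1],uv[:,1:],cv2.INTER_LINEAR).ravel()
def show(t,v):
    d=np.gradient(cv2.GaussianBlur(v.reshape(-1,1),(1,5),1).ravel(),t)
    i=[k for k in range(1,len(d)-1) if abs(d[k])>8 and abs(d[k])>=abs(d[k-1]) and abs(d[k])>abs(d[k+1])]
    return [(round(float(t[k]),1),int(d[k])) for k in i]
x=np.arange(-120,100,1.);y=np.arange(-110,110,1.)
for z in(110,76):
  for Y in(-86,-82,-78,78,82,86): print("z",z,"along x, y=",Y,show(x,prof(np.c_[x,0*x+Y,0*x+z])))
for X in(-94,-35,-20,0,20,40,60): print("across x=",X,show(y,prof(np.c_[0*y+X,y,0*y+110])))
E
python3 prof.py
```

```text
z 110 along x, y= -86 [(-101.0, 25), (-74.0, -15), (-49.0, 21), (89.0, -19)]
z 110 along x, y= -82 [(-104.0, -8), (-101.0, 30), (-74.0, -13), (-53.0, -8), (-49.0, 24), (92.0, -20)]
z 110 along x, y= -78 [(-105.0, -11), (-101.0, 29), (-55.0, -27), (-49.0, 26), (92.0, -15)]
z 110 along x, y= 78 [(-109.0, 10), (-105.0, -12), (-101.0, 35), (-54.0, -28), (-49.0, 27), (93.0, -24)]
z 110 along x, y= 82 [(-109.0, 12), (-104.0, -9), (-101.0, 33), (-54.0, -11), (-49.0, 27), (93.0, -22)]
z 110 along x, y= 86 [(-109.0, 12), (-101.0, 15), (89.0, -10)]
z 76 along x, y= -86 [(-102.0, -13), (-70.0, 24), (-48.0, -25), (-42.0, 9)]
z 76 along x, y= -82 [(-103.0, -10), (-72.0, 29), (-48.0, -26)]
z 76 along x, y= -78 [(-104.0, -11), (-73.0, 24), (-48.0, -26)]
z 76 along x, y= 78 [(-105.0, -9), (-98.0, 13), (-70.0, 15), (-47.0, -27), (-41.0, 19)]
z 76 along x, y= 82 [(-107.0, 10), (-103.0, -12), (-98.0, 33), (-47.0, -28), (-41.0, 27)]
z 76 along x, y= 86 [(-107.0, 11), (-102.0, -10), (-98.0, 34), (-47.0, -19), (-41.0, 26)]
across x= -94 [(-102.0, 29), (-90.0, 21), (-77.0, -29), (-55.0, 28), (65.0, -28), (74.0, 28), (86.0, -20)]
across x= -35 [(-102.0, 29), (-90.0, 19), (-77.0, -30), (-55.0, 30), (65.0, -30), (74.0, 28), (86.0, -20)]
across x= -20 [(-103.0, 30), (-90.0, 20), (-77.0, -31), (-55.0, 32), (-8.0, -17), (13.0, 22), (65.0, -31), (74.0, 30), (86.0, -19)]
across x= 0 [(-103.0, 29), (-90.0, 21), (-77.0, -34), (-55.0, 36), (-26.0, -20), (28.0, 23), (65.0, -30), (74.0, 31), (86.0, -23)]
across x= 20 [(-103.0, 29), (-90.0, 22), (-77.0, -32), (-55.0, 37), (-27.0, -21), (22.0, -8), (27.0, 23), (65.0, -29), (74.0, 31), (86.0, -23)]
across x= 40 [(-103.0, 29), (-90.0, 23), (-77.0, -33), (-55.0, 34), (65.0, -31), (74.0, 31), (86.0, -24)]
across x= 60 [(-103.0, 27), (-90.0, 24), (-77.0, -35), (74.0, 31), (86.0, -25)]
```

Run:
```python
from h import *
s,f=pickle.load(open("w4.pkl","rb"));C=f["tool_from_camera"]
m=cv2.inRange(cv2.cvtColor(f["img"],cv2.COLOR_BGR2HSV),(3,90,40),(18,255,200))
L=[];
for v in range(80,221,20):
    u=np.where(m[v,280:360]>0)[0]+280; P=plane(f,[(u[0]-.5,v),(u[-1]+.5,v)],-.034,C)*1e3; L.append((P[0,0],P[0,1],P[1,1]))
print(np.round(L,1)); L=np.array(L); print("mid-line slope deg",np.degrees(np.polyfit(L[:,0],(L[:,1]+L[:,2])/2,1)[0]))
u=np.where(m[40:120,316]>0)[0][0]+40;print("end v",u,plane(f,[(316,u-.5)],-.034,C))
print("yaw",np.degrees(np.arctan2(*s["orientation"][1::-1,0])))
```

```text
[[95.5 -9.7  9.6]
 [85.6 -9.3  9.7]
 [75.4 -9.4  9.9]
 [64.9 -9.6 10. ]
 [54.  -9.7  9.6]
 [42.8 -9.3  9.8]
 [31.3 -9.5  9.9]
 [19.3 -9.7  9.5]]
mid-line slope deg 0.041667774964693524
end v 69 [[ 1.01095266e-01 -3.72259690e-05 -3.40000000e-02]]
yaw 83.28139823471153
```

The bar is centred in the jaws: lateral offset 0, angle 0.04°, end at +101 mm. Refined seat is about (0.5966, −0.160). I'll move over it and down to just above the notches.

>>> {"op": "servo_tool", "data": {"series": [[[0.1,0.0124,-0.0081,0,0,0,-0.15],[0.1,0.025,-0.017,0,0,0,0],[0.1,0.025,-0.017,0.01,0,0,0],[0.1,0.025,-0.017,0.02,0,0,0],[0.1,0.015,-0.011,0.03,0,0,0],[0.1,0,0,0.03,0,0,0],[0.1,0,0,0.03,0,0,0],[0.1,0,0,0.025,0,0,0],[0.1,0,0,0.01,0,0,0],[0.1,0,0,0.005,0,0,0]]]}}

```text
time: 16.95
eef_pos: [0.5948, -0.1595, 0.1073]
orientation: [[0.112, 0.994, -0.003], [0.994, -0.112, 0.001], [0.001, -0.003, -1.0]]
contact_force: [-0.7, 0.1, 0.3]
grip_width: 0.0195
```

>>> {"op": "servo_tool", "data": {"series": [[[0.1,0,0,0,0,0,0],[0.1,0,0,0,0,0,0]]]}}

```text
time: 17.12
eef_pos: [0.5972, -0.1615, 0.111]
orientation: [[0.113, 0.994, 0.003], [0.994, -0.113, -0.001], [-0.001, 0.003, -1.0]]
contact_force: [0.4, 0.2, 0.4]
grip_width: 0.0197
```

>>> {"op": "servo_tool", "data": {"series": [[[0.1,0,-0.0006,0,0,0,0],[0.1,0,0,0.005,0,0,0],[0.1,0,0,0.006,0,0,0],[0.1,0,0,0.006,0,0,0],[0.1,0,0,0.005,0,0,0],[0.1,0,0,0.003,0,0,0],[0.1,0,0,0,0,0,0],[0.1,0,0,0,0,0,0]]]}}

```text
time: 17.78
eef_pos: [0.5954, -0.1615, 0.0833]
orientation: [[0.114, 0.993, -0.001], [0.993, -0.114, 0.0], [0.0, -0.001, -1.0]]
contact_force: [0.2, -0.5, 0.3]
grip_width: 0.02
```

Inside the notch mouths without contact. Lower on.

>>> {"op": "servo_tool", "data": {"series": [[[0.1,0,0.0008,0.004,0,0,0],[0.1,0,0,0.005,0,0,0],[0.1,0,0,0.005,0,0,0],[0.1,0,0,0.003,0,0,0],[0.1,0,0,0,0,0,0],[0.1,0,0,0,0,0,0]]]}}

```text
time: 18.28
eef_pos: [0.5961, -0.1616, 0.0664]
orientation: [[0.114, 0.993, -0.001], [0.993, -0.114, 0.0], [0.0, -0.001, -1.0]]
contact_force: [-0.3, -0.8, -0.6]
grip_width: 0.0196
```

>>> {"op": "servo_tool", "data": {"series": [[[0.1,0,0,0.0015,0,0,0],[0.1,0,0,0,0,0,0],[0.1,0,0,0.001,0,0,0],[0.1,0,0,0,0,0,0],[0.1,0,0,0,0,0,0]]]}}

```text
time: 18.7
eef_pos: [0.5964, -0.1617, 0.0644]
orientation: [[0.114, 0.993, 0.0], [0.993, -0.114, -0.0], [-0.0, 0.0, -1.0]]
contact_force: [0.8, -0.8, -0.0]
grip_width: 0.0193
```

Lower in 1 mm steps until the force shows contact.

>>> {"op": "servo_tool", "data": {"series": [[[0.1,0,0,0.001,0,0,0],[0.1,0,0,0,0,0,0],[0.1,0,0,0.001,0,0,0],[0.1,0,0,0,0,0,0],[0.1,0,0,0,0,0,0]]]}}

```text
time: 19.12
eef_pos: [0.5963, -0.1617, 0.0623]
orientation: [[0.114, 0.993, -0.0], [0.993, -0.114, -0.0], [-0.0, -0.0, -1.0]]
contact_force: [0.6, -0.3, -1.2]
grip_width: 0.0196
```

>>> {"op": "servo_tool", "data": {"series": [[[0.1,0,0,0.001,0,0,0],[0.1,0,0,0,0,0,0],[0.1,0,0,0,0,0,0]]]}}

```text
time: 19.37
eef_pos: [0.5965, -0.1617, 0.0619]
orientation: [[0.114, 0.993, 0.001], [0.993, -0.114, -0.0], [-0.0, 0.001, -1.0]]
contact_force: [-0.7, 0.6, 1.3]
grip_width: 0.0197
```

>>> {"op": "servo_tool", "data": {"series": [[[0.1,0,0,0.001,0,0,0],[0.1,0,0,0,0,0,0],[0.1,0,0,0,0,0,0]]]}}

```text
time: 19.62
eef_pos: [0.5966, -0.1618, 0.0619]
orientation: [[0.114, 0.993, 0.001], [0.993, -0.114, -0.0], [-0.0, 0.001, -1.0]]
contact_force: [-2.3, 0.3, 5.4]
grip_width: 0.02
```

A 5.4 N reaction with no further sinking means the bar sits on the notch floors. Release, lift away and check.

>>> {"op": "servo_tool", "data": {"series": [[[0.1,0,0,-0.001,0,0,0],[0.25,0,0,0,0,0,0],[0.4,0,0,0,0,0,0],[0.5,0,0,0,0,0,0],[0.5,0,0,0,0,0,0],[0.5,0,0,0,0,0,0],[0.5,0,0,-0.005,0,0,0],[0.5,0,0,-0.01,0,0,0],[0.5,0,0,-0.02,0,0,0],[0.5,0,0,-0.04,0,0,0]]]}}

```text
time: 20.45
eef_pos: [0.5934, -0.1606, 0.1323]
orientation: [[0.114, 0.993, -0.01], [0.993, -0.114, 0.004], [0.002, -0.01, -1.0]]
contact_force: [0.3, -0.6, -1.9]
grip_width: 0.0466
```

>>> {"op": "servo_tool", "data": {"series": [[[0.3,0,0,-0.04,0,0,0],[0,0,0,-0.04,0,0,0],[0,0,0,-0.04,0,0,0],[0,0,0,-0.04,0,0,0],[0,0,0,-0.04,0,0,0],[0,0,0,-0.04,0,0,0],[0,0,0,-0.03,0,0,0],[0,0,0,0,0,0,0],[0,0,0,0,0,0,0]]]}}

```text
time: 21.2
eef_pos: [0.5968, -0.1618, 0.4104]
orientation: [[0.114, 0.993, 0.007], [0.993, -0.114, -0.003], [-0.002, 0.007, -1.0]]
contact_force: [0.1, -0.4, -0.2]
grip_width: 0.0006
```

```bash
python3 look.py w5
python3 - <<'E'
from bench import ctrl
from h import *
a=[]
for n,(x,y) in(("scene",(205,130)),("side",(285,95))):
    f=ctrl.grab_frame(n);pickle.dump(f,open(n+"5.pkl","wb"));a.append(cv2.resize(f["img"][y:y+150,x:x+105],None,fx=3.8,fy=3.8,interpolation=cv2.INTER_CUBIC))
cv2.imwrite("pics/s5.png",np.hstack(a))
F=pickle.load(open("f0.pkl","rb"))
S=lambda u,v:(215+(u+.5)/4-.5,135+(v+.5)/4-.5); D=lambda u,v:(215+(u+.5)/3.8-.5,100+(v+.5)/3.8-.5)
for a,b in((S(17,62),D(637,42)),(S(228,24),D(530,110))):
    print("flap top corner",tri([(o,d[0]) for o,d in(ray(F["scene"],[a]),ray(F["side"],[b]))]))
E
```

```text
[ 0.59675208 -0.16175141  0.41038691] [ 0.114029    0.99347562 -0.00189402] 0.0006365509497563036
(345, 356, 77, 17) ((704.2119140625, -654.6951904296875), (46.07757568359375, 184.7562713623047), 82.88383483886719)
(111, 336, 107, 30) ((190.18167114257812, -569.4583129882812), (264.7257385253906, 65.71942901611328), 3.1591458320617676)
(484, 326, 61, 46) ((1007.5632934570312, -652.4622192382812), (127.63215637207031, 140.61146545410156), 83.89937591552734)
(123, 126, 96, 169) ((246.18296813964844, -246.0460205078125), (122.93028259277344, 389.23455810546875), 14.635309219360352)
(309, 109, 12, 114) ((595.620849609375, -170.22879028320312), (224.78964233398438, 20.805614471435547), 83.65452575683594)
(486, 0, 154, 294) ((1115.6688232421875, -210.05068969726562), (347.3599853515625, 602.0449829101562), 0.34741780161857605)
flap top corner (array([ 0.41559793, -0.21092445,  0.27828561]), [np.float64(1.8), np.float64(1.8)])
flap top corner (array([ 0.43618657, -0.06925569,  0.28063566]), [np.float64(1.9), np.float64(1.9)])
```

View pics/s5.png

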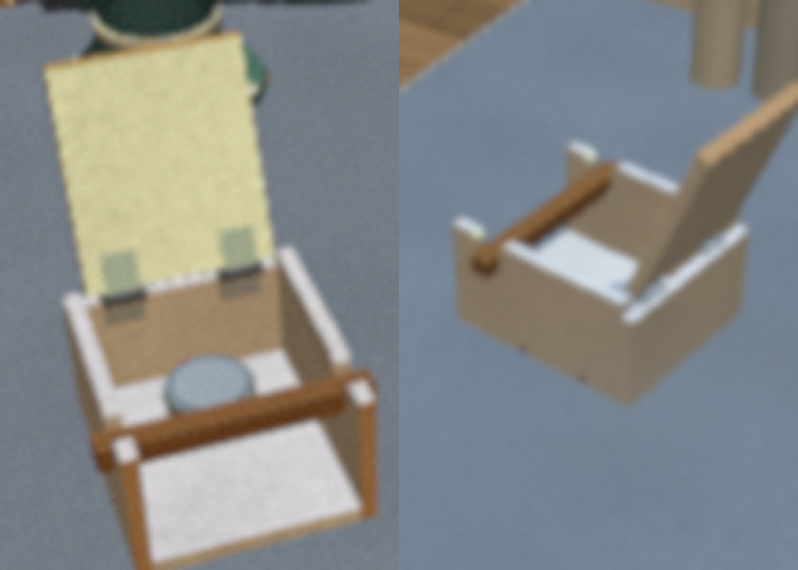

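The pictures show the bar in both notches with both ends outside the cheeks. The flap's top edge is at about (0.426, −0.140, 0.279), with the flap leaning at about 1.72 rad. I'll go over it, come down behind it and push forward with shut fingers.

>>> {"op": "servo_tool", "data": {"series": [[[0,0,-0.02,0,0,0,0],[0,0,-0.035,0,0,0,0],[0,0,-0.038,0,0,0,0],[0,0,-0.038,0,0,0,0],[0,0,-0.038,0,0,0,0],[0,0,-0.035,0,0,0,0],[0,0,-0.018,0,0,0,0],[0,0,0,0,0,0,0],[0,0,0,0,0,0,0]]], "force": 30}}

```text
time: 22.1
eef_pos: [0.3752, -0.1361, 0.4055]
orientation: [[0.115, 0.993, -0.0], [0.993, -0.115, 0.0], [0.0, -0.0, -1.0]]
contact_force: [0.5, -0.7, -0.6]
grip_width: 0.0005
```

>>> {"op": "servo_tool", "data": {"series": [[[0,0,0,0.015,0,0,0],[0,0,0,0.03,0,0,0],[0,0,0,0.035,0,0,0],[0,0,0,0.035,0,0,0],[0,0,0,0.03,0,0,0],[0,0,0,0.025,0,0,0],[0,0,0,0.015,0,0,0],[0,0,0,0.005,0,0,0],[0,0,0,0,0,0,0],[0,0,0,0,0,0,0]]]}}

```text
time: 22.93
eef_pos: [0.3772, -0.1365, 0.2385]
orientation: [[0.113, 0.993, 0.019], [0.994, -0.113, -0.011], [-0.008, 0.02, -1.0]]
contact_force: [-28.6, 13.0, 80.9]
grip_width: 0.0008
```

>>> {"op": "servo_tool", "data": {"series": [[[0,0,0.005,0,0,0,0],[0,0,0.01,0,0,0,0],[0,0,0.01,0,0,0,0],[0,0,0.008,0,0,0,0],[0,0,0.008,0,0,0,0],[0,0,0.008,0,0,0,0]]]}}

```text
time: 23.43
eef_pos: [0.4317, -0.1441, 0.2307]
orientation: [[0.113, 0.993, 0.026], [0.994, -0.112, -0.012], [-0.009, 0.027, -1.0]]
contact_force: [-0.4, -0.3, -1.4]
grip_width: 0.0006
```

The descent met 81 N, then nothing on the forward motion. I'll stop and see what was touched before going on.

Run:
```python
from bench import ctrl
from h import *
s=ctrl.state();print(s["eef_pos"],s["contact_force"],s["wrist_torque"].round(2),s["q"].round(3),s["orientation"][:,2].round(3)); a=[]
for n,(x,y) in(("scene",(195,60)),("side",(300,20))):
    f=ctrl.grab_frame(n);pickle.dump(f,open(n+"6.pkl","wb"));a.append(cv2.resize(f["img"][y:y+190,x:x+130],None,fx=3.07,fy=3.07,interpolation=cv2.INTER_CUBIC))
    print(n,proj(f,[s["eef_pos"],s["eef_pos"]+[0,0,.019]]).round(1))
cv2.imwrite("pics/s6.png",np.hstack(a))
```

```text
[ 0.431653   -0.14406161  0.23070464] [-0.39232328 -0.30134033 -1.4374595 ] [-0.04  0.03  0.  ] [-4.470e-01 -1.540e-01  1.515e+00  1.000e-03  1.752e+00 -3.340e-01] [ 0.026 -0.012 -1.   ]
scene [[245.9 161.9]
 [245.3 155.8]]
side [[366.1 132.5]
 [366.5 127.2]]
```

View pics/s6.png

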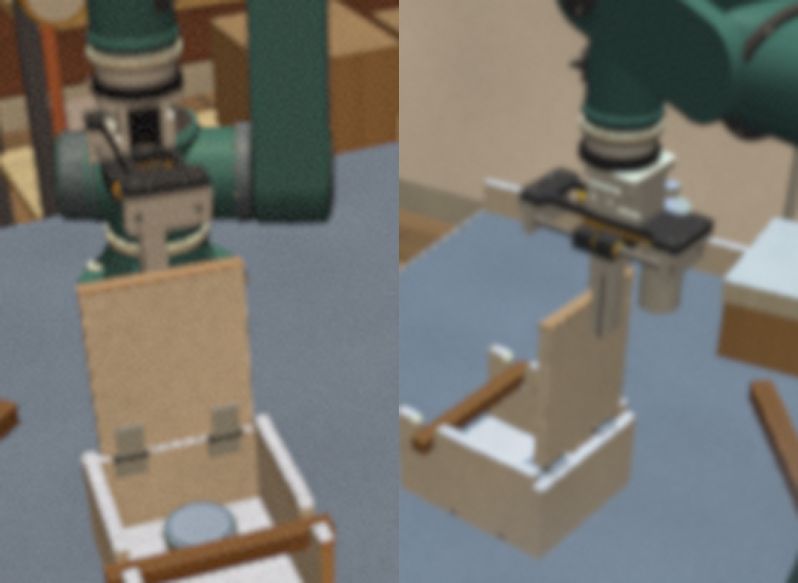

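The picture shows the shut fingers behind the flap (side crop (605,290)), the flap now about upright, and the bar still in place. The fingers probably caught the flap's rear edge on the way down. The force is gone now. I'll go on pushing gently and slightly lower.

>>> {"op": "servo_tool", "data": {"series": [[[0,0,0.003,0.002,0,0,0],[0,0,0.005,0.002,0,0,0],[0,0,0.006,0.002,0,0,0],[0,0,0.006,0.002,0,0,0]]]}}

```text
time: 23.87
eef_pos: [0.4439, -0.1439, 0.2056]
orientation: [[0.114, 0.993, -0.005], [0.993, -0.114, 0.002], [0.002, -0.005, -1.0]]
contact_force: [-0.6, -0.1, 0.6]
grip_width: 0.0007
```

>>> {"op": "servo_tool", "data": {"series": [[[0,0,0.006,0.002,0,0,0],[0,0,0.007,0.002,0,0,0],[0,0,0.007,0,0,0,0],[0,0,0.007,0,0,0,0],[0,0,0.007,0,0,0,0],[0,0,0.006,0,0,0,0],[0,0,0.004,0,0,0,0],[0,0,0,0,0,0,0]]]}}

```text
time: 24.53
eef_pos: [0.4891, -0.1494, 0.2044]
orientation: [[0.114, 0.994, 0.001], [0.994, -0.114, -0.0], [-0.0, 0.001, -1.0]]
contact_force: [0.8, 0.1, 0.6]
grip_width: 0.0008
```

>>> {"op": "servo_tool", "data": {"series": [[[0,0,0,-0.01,0,0,0],[0,0,0,-0.025,0,0,0],[0,0,0,-0.035,0,0,0],[0,0,0,-0.035,0,0,0],[0,0,0,-0.035,0,0,0],[0,0,0,-0.035,0,0,0],[0,0,0,-0.02,0,0,0],[0,0,0,-0.01,0,0,0],[0,0,0,0,0,0,0],[0,0,0,0,0,0,0]]]}}

```text
time: 25.37
eef_pos: [0.4881, -0.1493, 0.4105]
orientation: [[0.114, 0.993, 0.002], [0.993, -0.114, -0.001], [-0.001, 0.002, -1.0]]
contact_force: [0.5, 0.4, -1.8]
grip_width: 0.0006
```

>>> {"op": "servo_tool", "data": {"series": [[[0,0,0,0,0,0,0],[0,0,0,0,0,0,0],[0,0,0,0,0,0,0],[0,0,0,0,0,0,0],[0,0,0,0,0,0,0],[0,0,0,0,0,0,0],[0,0,0,0,0,0,0],[0,0,0,0,0,0,0],[0,0,0,0,0,0,0],[0,0,0,0,0,0,0]]]}}

```text
time: 26.2
eef_pos: [0.4881, -0.1492, 0.4094]
orientation: [[0.114, 0.993, 0.0], [0.993, -0.114, -0.0], [-0.0, 0.0, -1.0]]
contact_force: [0.4, 0.0, 0.7]
grip_width: 0.0003
```

>>> {"op": "servo_tool", "data": {"series": [[[0,0,0,0,0,0,0],[0,0,0,0,0,0,0],[0,0,0,0,0,0,0],[0,0,0,0,0,0,0],[0,0,0,0,0,0,0],[0,0,0,0,0,0,0],[0,0,0,0,0,0,0],[0,0,0,0,0,0,0],[0,0,0,0,0,0,0],[0,0,0,0,0,0,0]]]}}

```text
time: 27.03
eef_pos: [0.4881, -0.1492, 0.4094]
orientation: [[0.114, 0.993, -0.0], [0.993, -0.114, -0.0], [-0.0, -0.0, -1.0]]
contact_force: [-0.5, 0.7, -0.2]
grip_width: 0.0005
```

>>> {"op": "servo_tool", "data": {"series": [[[0,0,0,0,0,0,0],[0,0,0,0,0,0,0],[0,0,0,0,0,0,0],[0,0,0,0,0,0,0],[0,0,0,0,0,0,0],[0,0,0,0,0,0,0],[0,0,0,0,0,0,0],[0,0,0,0,0,0,0],[0,0,0,0,0,0,0],[0,0,0,0,0,0,0]]]}}

```text
time: 27.87
eef_pos: [0.4881, -0.1492, 0.4094]
orientation: [[0.114, 0.993, 0.0], [0.993, -0.114, -0.0], [-0.0, 0.0, -1.0]]
contact_force: [0.3, -0.3, -0.4]
grip_width: 0.0002
```

>>> {"op": "servo_tool", "data": {"series": [[[0,0,0,0,0,0,0],[0,0,0,0,0,0,0],[0,0,0,0,0,0,0],[0,0,0,0,0,0,0],[0,0,0,0,0,0,0],[0,0,0,0,0,0,0],[0,0,0,0,0,0,0],[0,0,0,0,0,0,0],[0,0,0,0,0,0,0],[0,0,0,0,0,0,0]]]}}

```text
time: 28.7
eef_pos: [0.4881, -0.1492, 0.4094]
orientation: [[0.114, 0.993, 0.0], [0.993, -0.114, -0.0], [-0.0, 0.0, -1.0]]
contact_force: [0.1, -0.0, -0.1]
grip_width: 0.0004
```

```bash
cat > chk.py <<'E'
from bench import ctrl
from h import *
F=pickle.load(open("f0.pkl","rb"))
p=[.537,-.1531,3.0270];c,n=np.cos(p[2]),np.sin(p[2]);R=np.array([[c,-n],[n,c]])
w=lambda P:np.c_[np.array(P)[:,:2]/1e3@R.T+p[:2],np.array(P)[:,2]/1e3]
s=ctrl.state();print(s["time"],s["eef_pos"],s["contact_force"])
for name in("scene","side"):
    f=ctrl.grab_frame(name);pickle.dump(f,open(name+"7.pkl","wb"));cv2.imwrite(f"pics/{name}7.png",f["img"])
    hsv=cv2.cvtColor(f["img"],cv2.COLOR_BGR2HSV)
    ang=lambda th:[(85-178*np.cos(th)+7*np.sin(th),y,103+178*np.sin(th)+7*np.cos(th)) for y in(72,-72)]
    for th in(0,.3,1.2,1.6): print(name,"flap upper free edge at",th,proj(f,w(ang(th))).round(0).tolist())
    # flap-interior samples, level: colours now vs start
    P=w([(x,y,110) for x in(60,20,-20,-60) for y in(40,-40)]);uv=proj(f,P).round().astype(int)
    print("now ",[f["img"][v,u].tolist() for u,v in uv]);print("was ",[F[name]["img"][v,u].tolist() for u,v in uv])
    for nm,lo,hi in(("blue",(100,150,80),(125,255,255)),("brown",(3,90,40),(18,255,190))):
        for im,t in((F[name]["img"],"was"),(f["img"],"now")):
            m=cv2.inRange(cv2.cvtColor(im,cv2.COLOR_BGR2HSV),lo,hi);x0,y0,x1,y1=(220,100,440,300) if name=="scene" else (200,90,400,280)
            k=np.zeros_like(m);k[y0:y1,x0:x1]=m[y0:y1,x0:x1]
            print(nm,t,[tuple(np.round(cv2.minAreaRect(q)[0]).astype(int).tolist())+(int(cv2.contourArea(q)),) for q in cv2.findContours(k,0,1)[0] if cv2.contourArea(q)>60])
E
python3 chk.py
```

```text
28.7 [ 0.48809613 -0.1492254   0.40941259] [ 0.12141409 -0.00648596 -0.10094033]
scene flap upper free edge at 0 [[242.0, 248.0], [297.0, 234.0]]
scene flap upper free edge at 0.3 [[239.0, 229.0], [295.0, 216.0]]
scene flap upper free edge at 1.2 [[225.0, 168.0], [280.0, 158.0]]
scene flap upper free edge at 1.6 [[219.0, 152.0], [272.0, 142.0]]
now  [[210, 209, 210], [211, 210, 212], [201, 200, 202], [214, 212, 213], [203, 200, 203], [211, 209, 210], [205, 203, 205], [209, 206, 208]]
was  [[89, 106, 119], [90, 107, 117], [106, 138, 163], [106, 134, 159], [105, 135, 157], [105, 134, 161], [134, 131, 119], [207, 207, 209]]
blue was [(379, 257, 588)]
blue now [(379, 257, 592)]
brown was [(240, 266, 108), (300, 251, 116), (358, 214, 214), (336, 166, 251), (246, 147, 158), (432, 112, 267), (309, 106, 238)]
brown now [(237, 261, 160), (276, 244, 227), (336, 166, 252), (432, 112, 266), (314, 104, 148)]
side flap upper free edge at 0 [[330.0, 135.0], [304.0, 153.0]]
side flap upper free edge at 0.3 [[332.0, 123.0], [305.0, 141.0]]
side flap upper free edge at 1.2 [[359.0, 105.0], [331.0, 123.0]]
side flap upper free edge at 1.6 [[377.0, 109.0], [350.0, 128.0]]
now  [[228, 220, 214], [228, 220, 213], [223, 216, 207], [229, 222, 215], [224, 216, 209], [227, 220, 214], [224, 217, 209], [226, 218, 211]]
was  [[81, 99, 110], [145, 149, 153], [94, 114, 128], [216, 207, 197], [141, 145, 148], [162, 147, 132], [93, 113, 126], [148, 131, 115]]
blue was [(249, 190, 383)]
blue now [(249, 190, 378)]
brown was [(335, 266, 309), (286, 230, 215), (247, 119, 4030)]
brown now [(335, 266, 311), (247, 119, 4024)]
```

The white flap now covers the whole ledge top, and brush and bars are unmoved. I'll check numerically that it is level, using the free edge in both views, and that the other things are still.

```bash
cat > lev.py <<'E'
from h import *
exec(open("chk.py").read().split("s=ctrl")[0].split("F=pickle")[0].replace("from bench import ctrl",""))
p=[.537,-.1531,3.0270];c,n=np.cos(p[2]),np.sin(p[2]);R=np.array([[c,-n],[n,c]])
w=lambda P:np.c_[np.array(P)[:,:2]/1e3@R.T+p[:2],np.array(P)[:,2]/1e3]
# per theta, brightness just inside and just outside the upper free edge and the two sides of the cheek-flap seam
for name in("scene","side"):
    f=pickle.load(open(name+"7.pkl","rb"));g=f["img"].astype(np.float32).min(2)
    at=lambda P:cv2.remap(g,*[q.astype(np.float32).reshape(-1,1) for q in proj(f,w(P)).T],cv2.INTER_LINEAR).ravel()
    x=np.arange(-125,-60,3)
    for y in(50,0,-50): print(name,"x,z=110,y",y,list(zip(x.tolist(),at([(a,y,110) for a in x]).astype(int).tolist())))
    y=np.arange(-100,101,2.)
    v=at([(-20,b,110) for b in y]);print(name,"across x=-20",[(b,int(q)) for b,q in zip(y.tolist(),v) if abs(b)>66])
E0=pickle.load(open("f0.pkl","rb"))
for name,boxes in(("scene",{"pad":(425,188,472,225),"crevice":(378,148,435,190)}),("side",{"pad":(165,238,222,288),"crevice":(215,295,302,342)})):
    f=pickle.load(open(name+"7.pkl","rb"))
    for k,(a,b,c_,d) in boxes.items(): print(name,k,"mean abs diff",np.abs(f["img"][b:d,a:c_].astype(int)-E0[name]["img"][b:d,a:c_]).mean().round(1))
E
python3 lev.py
```

```text
scene x,z=110,y 50 [(-125, 209), (-122, 211), (-119, 211), (-116, 207), (-113, 193), (-110, 161), (-107, 111), (-104, 66), (-101, 59), (-98, 80), (-95, 119), (-92, 163), (-89, 191), (-86, 206), (-83, 209), (-80, 209), (-77, 206), (-74, 203), (-71, 201), (-68, 202), (-65, 204), (-62, 206)]
scene x,z=110,y 0 [(-125, 211), (-122, 212), (-119, 211), (-116, 207), (-113, 191), (-110, 159), (-107, 110), (-104, 71), (-101, 59), (-98, 79), (-95, 120), (-92, 159), (-89, 189), (-86, 200), (-83, 202), (-80, 202), (-77, 200), (-74, 201), (-71, 201), (-68, 201), (-65, 202), (-62, 205)]
scene x,z=110,y -50 [(-125, 74), (-122, 74), (-119, 72), (-116, 74), (-113, 71), (-110, 64), (-107, 59), (-104, 55), (-101, 57), (-98, 84), (-95, 123), (-92, 167), (-89, 194), (-86, 204), (-83, 206), (-80, 206), (-77, 203), (-74, 202), (-71, 202), (-68, 204), (-65, 205), (-62, 206)]
scene across x=-20 [(-100.0, 112), (-98.0, 112), (-96.0, 111), (-94.0, 111), (-92.0, 115), (-90.0, 134), (-88.0, 157), (-86.0, 184), (-84.0, 199), (-82.0, 205), (-80.0, 203), (-78.0, 190), (-76.0, 168), (-74.0, 153), (-72.0, 152), (-70.0
[... 1010 characters left out ...]
6, 207), (-83, 209), (-80, 210), (-77, 210), (-74, 211), (-71, 211), (-68, 211), (-65, 211), (-62, 211)]
side across x=-20 [(-100.0, 96), (-98.0, 99), (-96.0, 104), (-94.0, 112), (-92.0, 123), (-90.0, 139), (-88.0, 156), (-86.0, 173), (-84.0, 186), (-82.0, 193), (-80.0, 197), (-78.0, 199), (-76.0, 199), (-74.0, 197), (-72.0, 197), (-70.0, 199), (-68.0, 203), (68.0, 196), (70.0, 193), (72.0, 190), (74.0, 188), (76.0, 187), (78.0, 186), (80.0, 188), (82.0, 189), (84.0, 189), (86.0, 187), (88.0, 181), (90.0, 170), (92.0, 160), (94.0, 148), (96.0, 137), (98.0, 130), (100.0, 124)]
scene pad mean abs diff 1.6
scene crevice mean abs diff 1.5
side pad mean abs diff 4.8
side crevice mean abs diff 5.3
```

>>> {"op": "servo_tool", "data": {"series": [[[0,0,0,0,0,0,0],[0,0,0,0,0,0,0],[0,0,0,0,0,0,0],[0,0,0,0,0,0,0],[0,0,0,0,0,0,0],[0,0,0,0,0,0,0],[0,0,0,0,0,0,0],[0,0,0,0,0,0,0],[0,0,0,0,0,0,0],[0,0,0,0,0,0,0]]]}}

```text
time: 29.63
eef_pos: [0.4881, -0.1492, 0.4094]
orientation: [[0.114, 0.993, 0.0], [0.993, -0.114, -0.0], [-0.0, 0.0, -1.0]]
contact_force: [-0.3, 0.2, -0.8]
grip_width: 0.0003
```

Run:
```python
from bench import ctrl
from h import *
p=[.537,-.1531,3.0270];c,n=np.cos(p[2]),np.sin(p[2]);R=np.array([[c,-n],[n,c]])
w=lambda P:np.c_[np.array(P)[:,:2]/1e3@R.T+p[:2],np.array(P)[:,2]/1e3]
for name,b in(("scene",(200,180,320,290)),("side",(270,90,400,210))):
    f=ctrl.grab_frame(name);o=pickle.load(open(name+"7.pkl","rb"))
    print(name,"still: diff",np.abs(f["img"][b[1]:b[3],b[0]:b[2]].astype(int)-o["img"][b[1]:b[3],b[0]:b[2]]).mean().round(2))
    F0=pickle.load(open("f0.pkl","rb"))[name]["img"]
    for k,(x0,y0,x1,y1) in ({"pad":(425,188,472,225),"crevice":(378,148,435,190)} if name=="scene" else {"pad":(165,238,222,288),"crevice":(215,295,302,342)}).items():
        print(k,"shift px",cv2.phaseCorrelate(F0[y0:y1,x0:x1].mean(2),f["img"][y0:y1,x0:x1].mean(2)))
    for y in(94,-94):
        uv=proj(f,w([(-60,y,96)]))[0].round().astype(int);print("bar end",y,uv,f["img"][uv[1],uv[0]])
    # free edge height: triangulable row of half level in the y=0 line
    g=f["img"].astype(np.float32).min(2);x=np.arange(-115,-75,.5);uv=proj(f,w([(a,0,110) for a in x])).astype(np.float32)
    v=cv2.remap(g,uv[:,:1],uv[:,1:],cv2.INTER_LINEAR).ravel();h=(v[-1]+(v[:60].min()))/2;i=np.where(v<h)[0][-1]
    r=ray(f,[uv[i]]);globals()[name]=(r[0],r[1][0])
q,e=tri([scene,side]);d=q[:2]-p[:2];print("free edge unit mm",(d@R*1e3).round(1),"z",q[2]*1e3,e)
```

```text
scene still: diff 1.34
pad shift px ((-0.009491271323419426, 0.021613930216570765), 0.9780051268099087)
crevice shift px ((-0.017705066284605664, 0.4577909937121625), 1.1052840826943724)
bar end 94 [231 245] [ 58  93 136]
bar end -94 [301 229] [ 81 104 136]
side still: diff 0.55
pad shift px ((-0.12770541235918031, -0.019310962062895953), 1.0208696415565177)
crevice shift px ((-0.006194109613673504, 0.00035239033627831873), 1.0487538229177524)
bar end 94 [341 139] [157 162 170]
bar end -94 [307 162] [ 61  97 133]
free edge unit mm [-96.   -0.2] z 110.85906950771195 [np.float64(0.7), np.float64(0.7)]
```

Free edge at z ≈ 110.9 mm (nominal 110), still. Bar ends are visible outside the cheeks, the bystanders are unmoved, and the arm is clear. Handing in.

```bash
python3 -c "
from bench import ctrl
print(ctrl.job_done(), ctrl.state()['time'])"
```

```text
the job is handed in; nothing more can be done
the job is handed in; nothing more can be done
```

The bearer bar is in both notches and the flap is down on it. I handed the job in at about 30 s. One high force reading on the way could count against it.

**Bar:** I took the shortest of the three brown bars (about 200 × 20 mm) and lowered it until the notch floors pushed back with 5 N, then released it. The last picture of it shows it in both notches with both ends outside the cheeks. Afterwards its colour still showed outside the cheeks in the scene view, and at the near end in the side view. The side-view sample at the far end was not bar-coloured.

**Flap:** I pushed it forward from behind with shut fingers and let it sink. Its free edge measured 110.9 mm against 110 mm when level, about 0.005 rad, and it was not moving between the last two pictures.

**Bystanders:** The brush, crevice tool and pad holder showed no shift beyond half a pixel. The tin is now under the flap, so I could not check it at the end. It looked in place before the flap came down.

**What went wrong or disagreed:**
- **Missed grasp:** The first grasp closed on nothing, and so did a second try. The real fingertips sit about 19 mm short of the reported tool point. I found this in the pictures and corrected for it, and the bar was not disturbed.
- **High force:** Coming down behind the flap, the force reading reached about 81 N for a moment. Most likely the fingertips caught the flap's upper edge. It stayed under the 120 N wrist limit, but I could not prove that only the fingers touched. If it was the arm or gripper body, it broke the 40 N limit.
- **Picture limit:** I had used all 12 picture views by then, so the final checks were numeric only.

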